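# Present a shell bead in the pouring dish at the oyster grafting bench

### The job

Take the middle-sized of the three shell beads off its post and set it in the middle of the small steel dish. Then lift the dish about 8 cm straight up off the board, with the bead lying loose in its middle, and, holding it level above its place on the board, turn it about a quarter turn until its pouring lip points at the shell clamp. Finish still holding the dish there, level and still with the bead centred; leave the other beads, the jar and the other things alone.

Things in the scene. Friction and masses are not known exactly. Their poses are not given: they have to be found in the camera images.
- bead_m_center (a point): centre of the middle-sized white shell bead, the one wanted: a loose ball 20 mm in diameter, about 12 g. It sits on one of the rack's three posts (which one varies); the other two carry look-alike balls. Axes mean nothing.
- bead_s_center (a point): centre of the small white shell bead, a loose ball 15 mm in diameter, on another post of the rack; to be left there.
- bead_l_center (a point): centre of the large white shell bead, a loose ball 25 mm in diameter, on another post of the rack; to be left there.
- rack: fixed dark wooden bead rack, a base 55 mm (x) by 200 mm (y) and 12 mm high, with three upright steel posts in a row along its y axis, 65 mm apart, the middle one at the origin. Posts are 11 mm thick and end 42 mm above the bench in a shallow cup that carries a bead. Origin: centre of the underside, on the bench. z is up.
- dish_grip (a point): point on the axis of the loose steel dish (34 mm high on a round foot, 57 mm in diameter, 135 to 235 g), 23 mm above its underside and half-way up its two grip flats. x axis: towards the pouring lip. y axis: across the flats, upright faces 58 mm apart, 32 mm long, from 12 to 34 mm above the underside. z is up.
- board_place (a point): centre of the dish's place on the fixed wooden work board (a ring 68 mm across marked on it), on the board's upper face. The board is 200 mm (x) by 360 mm (y) and 8 mm thick, lying on the bench. The dish starts on it within 6 mm of this point, its lip roughly along the board's -x axis. z is up.
- clamp_post (a point): point on the upright post of the fixed shell clamp, a steel stand on a 60 mm round base with an opened oyster shell on top, about 105 mm high in all; this point is 50 mm above the board. The clamp stands on the board about 135 mm to the left or to the right (+y or -y of the board, it varies) of the dish's place. Axes mean nothing.
- pot: small closed white ceramic jar with a steel cap, loose, 54 mm across and 60 mm high, standing on the board on the side opposite the clamp; to be left alone. Origin: centre of the underside.
- probe: loose steel spatula with a black handle, 170 mm long, lying on the bench; to be left alone.
- shell: loose empty oyster shell, closed, a lens 72 mm across and 18 mm high, lying on the bench; to be left alone. Origin: centre of the underside.
- dish_in (a point): lowest point of the dish's hollow, on its axis, 30 mm above its underside (7 mm above dish_grip). The hollow is a shallow eight-sided cone 52 mm across at the rim, rising 9 degrees outward, so a bead rolls to the middle when the dish is level. A 20 mm bead at rest there has its centre 10 mm above this point. Axes as dish_grip.
- dish_lip (a point): tip of the dish's pouring lip, a tongue 18 mm wide at the height of the rim that reaches 52 mm from the dish's axis. Axes as dish_grip.
Not all that is in view belongs to the job. What is shaped like the part that bears dish_grip but orange or yellow is not meant.

How it is judged (in metres and radians):
On the way, in this order (a step that is already met when the one before it is completed fails the run):
1. the middle-sized bead lies let go in the middle of the dish, which still stands on the board (horizontal distance between bead_m_center and dish_grip below 0.008 m and z of bead_m_center in the frame of dish_grip between 0.013 and 0.021 m and contact force between the fingers and bead_m below 0.05 N and height (world z) of dish_grip below 0.036 m), for 0.2 s.
2. the dish is lifted 40 mm off the board with the bead in its middle (height (world z) of dish_grip above 0.071 m and horizontal distance between bead_m_center and dish_grip below 0.01 m), for 0.1 s.
At the end, for the whole second after the job is handed in: Fingers alone hold the dish 50-150 mm above the board, within 35 mm of over its place, tilted under 0.09 rad, the clamp's post within 30 mm of the lip's line; the middle-sized bead lies untouched within 7 mm of the dish's axis; all is still (height (world z) of dish_grip between 0.081 and 0.181 m and horizontal distance between dish_grip and board_place below 0.035 m and angle between dish_grip's own z axis and vertical below 0.09 rad and x of clamp_post in the frame of dish_grip above 0.05 m and y of clamp_post in the frame of dish_grip between -0.03 and 0.03 m and horizontal distance between bead_m_center and dish_grip below 0.007 m and z of bead_m_center in the frame of dish_grip between 0.013 and 0.021 m and contact force between each of the arm, the fingers and bead_m below 0.05 N and contact force between the fingers and dish above 2 N and contact force between dish and board below 0.05 N and linear speed of dish below 0.02 m/s and angular speed of dish below 0.1 rad/s and linear speed of bead_m below 0.03 m/s); the arm keeps its last pose, push and grip.
It fails at once if the middle-sized bead is more than 12 mm from the dish's middle while the dish is off the board (height (world z) of dish_grip above 0.046 m and horizontal distance between bead_m_center and dish_grip above 0.012 m).
It fails at once if the dish is tilted more than 0.2 rad (angle between dish_grip's own z axis and vertical above 0.2 rad).
It fails at once if the dish is carried more than 60 mm from over its place (horizontal distance between dish_grip and board_place above 0.06 m).
It fails at once if another bead is knocked off its post (distance of any of bead_s_center, bead_l_center from where it was at the start of the episode above 0.012 m).
It fails at once if the jar, spatula or loose shell is disturbed (distance of any of pot, probe, shell from where it was at the start of the episode above 0.02 m).
It also fails if it takes over 61 s, if anything falls off the work surface, if the arm or the gripper's body presses on something with over 40 N, if the wrist force passes 120 N, or if a joint passes its speed limit or range.

### The arm

A 6-joint arm with a two-finger parallel gripper is mounted at the origin on the work surface. World frame = base frame: x ahead of the robot, y to its left, z up, the work surface at z = 0. Lengths are in m, angles in degrees, forces in N, time in s.
With the tool pointing down it reaches from about 0.4 to 0.825 m from the base axis. Payload 7 kg.
Tool frame: the origin (TCP) lies between the finger pads; the fingertips stand 14 mm ahead of it and the grasp point (between the pads) lies 5 mm behind it (r.tips_ahead is the distance from the TCP to the fingertips, in m); z points along the fingers, y is the direction in which the jaws open and shut (so a half turn about z gives the same grasp; the last joint's range is limited). The gripper opens to 88 mm and grips with 3 to 60 N. Pads are 19 mm wide; open, the fingers measure 130 mm over their backs; the gripper's body (78 mm by 193 mm) begins 47 mm behind the grasp point.
Start: joints at [-48.753, 20.546, 0.682, 0, -70.136, -16.507], TCP at [0.282, -0.613, 0.241] pointing down, gripper open.
Joint ranges: [-176.03, 176.03], [-82.01, 121.73], [-58.28, 71.71], [-173.87, 95.51], [-174.79, -0.11], [-173.66, 173.66]. Speed limits (degrees/s): [136.94, 136.94, 172.46, 180, 180, 180].

### API

Orientations are given as [roll, pitch, yaw] about the fixed x, y, z axes, in that order (R = Rz(yaw) Ry(pitch) Rx(roll)).
In Python, from plant import r gives the robot as it stands.
- The arm moves only by the tool apply_moves, never from a script. Its arguments are lists of equal length, an entry for each row: "slide": the shift along the tool's x, y, z as a fraction of full scale, a list of three; "turn": the turn, a rotation vector about the tool's x, y, z as a fraction of full scale, a list of three; "jaw": the closure, from 0 (fully open) to 1 (shut). In form: {"slide": [[dx, dy, dz], ...], "turn": [[wx, wy, wz], ...], "jaw": [jaw, ...]}. A call has 1 to 8 rows; each row shifts and turns the commanded pose from where the row before left it, along the tool's axes as they then stand; what a row does not reach is not made up. Full scale, the value 1, is 0.1 m for a shift and 1.5 rad for a turn. A row lasts 1/10 s, in which the tool goes at most 50 mm and 8.59 degrees, less where a joint would pass 70% of its speed; a pose out of reach is approached as far as the arm can. A call with a number of a shift or a turn outside -1 to 1 is refused whole. A call with a gripper value outside its range is refused whole. The fingers move at their own pace and stop on an object; "newtons" is the grip in N (left out, the last holds). Time passes only in rows, so rows that do not move let the fingers close. It gives the time, the measured TCP pose, the force and the opening at its end, in the units of the state.
- r.get_state(): the state, without advancing time (a new reading comes with each control period).
- r.capture(name): name is "scene" or "side" or "wrist"; returns a dict with "pixels" (400x640x3 uint8, blue, green, red), "depth" (400x640 float32, m along the optical axis (not along the pixel's ray), 0 where there is no reading), "fx", "fy", "cx", "cy" (pixels), "rvec" (rotation vector, rad) and "tvec" (3), from world to camera coordinates, as OpenCV has them. Camera axes: x right, y down, z forward; pixel columns grow to the right and rows downward; lengths in m; the calibration is good to about 2 mm. The wrist camera is an equidistant fisheye: a pixel r from the principal point sees the ray r / f radians off the axis. A picture is of the moment at which its call begins.
- r.close_job(): hands the job in, once; it reports no verdict.
The state is a dict: "time_s": time; "joints": joint angles; "qd": joint speeds; "joint_torque": joint torques, N m; "tcp_pos": TCP position; "eef_rot": TCP orientation; "contact_force": force on the tool from outside, world axes, zero at the start; "moment": the same for the moment, N m; "gripper_width": finger opening in m.
Only numpy, scipy, OpenCV 4.12 (cv2) and the standard library are available. Lean on these libraries where they do the work, as an engineer would, in place of code of your own. Each camera call takes 0.05 s, during which the arm holds its last target.

## Working session

There is one attempt and no reset: what is moved stays moved. The work goes in short steps, Python scripts to look and compute and a tool call to move; the robot and the scene stay as the last step left them, time stands still between calls to the robot, and variables do not carry over. Pictures are saved under pics/ and viewed, and the job is handed in when it is done.

Besides the shell and the picture viewer there is one more tool, called after "Call:" by a JSON object that holds its "op" and its "data". apply_moves: Moves the arm, as the interface text tells. Shift numbers are shares of 0.1 m and turn numbers shares of 1.5 rad, none past 1 either way. Its arguments: {"type":"object","properties":{"slide":{"type":"array"},"turn":{"type":"array"},"jaw":{"type":"array"},"newtons":{"type":"number"}},"required":["slide","turn","jaw"]}

```bash
ls; mkdir -p pics; python3 - <<'E'
from plant import r
import cv2,numpy as np,pickle
print(r.get_state())
for n in ["scene","side","wrist"]:
    c=r.capture(n); cv2.imwrite(f"pics/{n}0.png",c["pixels"]); pickle.dump(c,open(f"pics/{n}0.pkl","wb"))
    print(n,c["fx"],c["fy"],c["cx"],c["cy"],c["rvec"],c["tvec"])
E
```

```text
pics
{'time_s': 0.0, 'joints': array([-4.87519400e+01,  2.05920598e+01,  6.33534759e-01, -1.88597724e-02,
       -7.01348922e+01, -1.65074104e+01]), 'qd': array([ 0.062728  , -0.0422862 , -0.01156444,  0.02659148, -0.00269797,
        0.04171241]), 'joint_torque': array([ 2.57802158e-04, -5.82718098e+01,  2.93056977e+01,  6.99683100e+00,
        6.87731575e-03, -1.87558030e-04]), 'tcp_pos': array([ 0.28228048, -0.61263586,  0.23961776]), 'eef_rot': array([ 1.79905395e+02, -9.54739325e-03, -1.55265766e+02]), 'contact_force': array([ 0.30732632,  0.07407992, -0.16543025]), 'moment': array([-0.00461929, -0.05559972, -0.03499012]), 'gripper_width': 0.08771834141207946}
scene 484.1569920550784 484.1569920550784 319.7402929598715 195.03071024348222 [ 2.26712325  0.93233155 -0.33341872] [-0.45351041 -0.25635165  1.52050339]
side 380.2254330997964 380.2254330997964 319.1576066716589 199.70023492940905 [ 0.8492637  -2.61166177  1.01626058] [0.51702011 0.27340826 0.95698958]
wrist 309.70691628693146 309.70691628693146 326.11206462811396 199.80300229917646 [-1.59215414 -2.48556522 -0.38732953] [ 0.67492332 -0.03775626  0.39082418]
```

View pics/scene0.png

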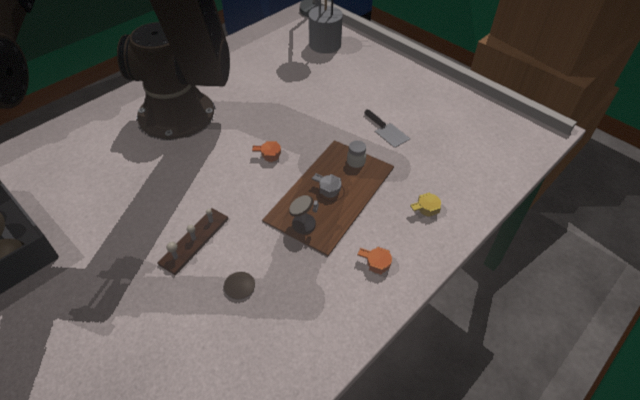

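View pics/side0.png

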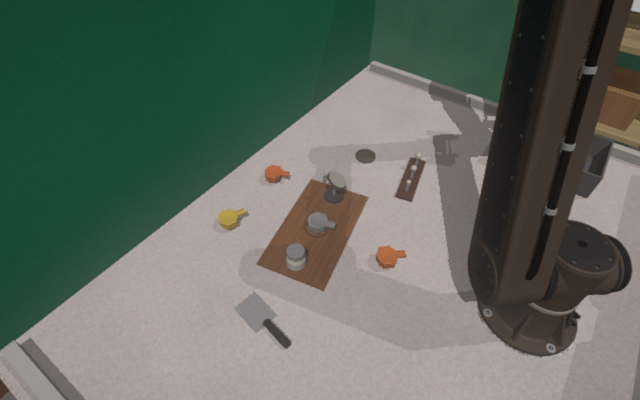

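View pics/wrist0.png

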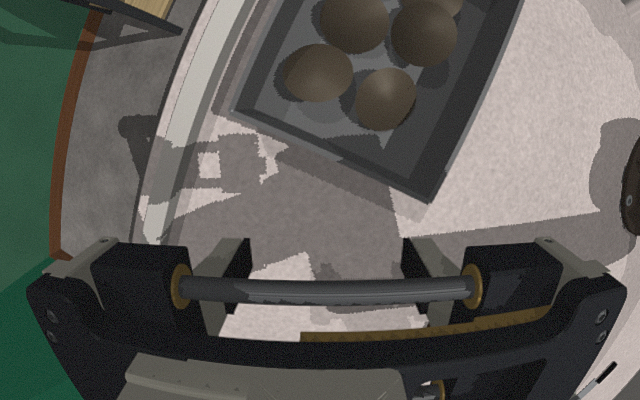

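The scene view shows the dish at about (329,185), the clamp at (303,213), the jar at (356,154), and beads at about (172,247), (190,231) and (209,215). I'll zoom in and measure these.

```bash
cat > h.py <<'E'
import cv2,numpy as np,pickle
def Rt(c): return cv2.Rodrigues(np.array(c["rvec"]))[0],np.array(c["tvec"]).reshape(3)
def cloud(c):
    R,t=Rt(c);d=c["depth"];v,u=np.mgrid[:d.shape[0],:d.shape[1]]
    P=np.stack([(u-c["cx"])/c["fx"]*d,(v-c["cy"])/c["fy"]*d,d],-1)
    W=(P-t)@R; W[d==0]=np.nan; return W
def proj(c,p):
    R,t=Rt(c);q=R@np.array(p)+t
    return q[0]/q[2]*c["fx"]+c["cx"],q[1]/q[2]*c["fy"]+c["cy"]
def wproj(c,P):
    R,t=Rt(c);q=np.atleast_2d(P)@R.T+t
    rho=np.hypot(q[:,0],q[:,1]);th=np.arctan2(rho,q[:,2])
    s=c["fx"]*th/np.maximum(rho,1e-9)
    return np.stack([q[:,0]*s+c["cx"],q[:,1]*s+c["cy"]],1)
def wray(c,u,v):
    R,t=Rt(c);dx,dy=u-c["cx"],v-c["cy"];rr=np.hypot(dx,dy);th=rr/c["fx"]
    d=np.array([np.sin(th)*dx/rr,np.sin(th)*dy/rr,np.cos(th)])
    return -R.T@t,R.T@d
def wplane(c,u,v,z):
    o,d=wray(c,u,v);return o+d*(z-o[2])/d[2]
E
python3 - <<'E'
from h import *
c=pickle.load(open("pics/scene0.pkl","rb"));s=pickle.load(open("pics/side0.pkl","rb"))
for n,i,b in [("a",c,(150,200,240,280)),("b",c,(255,135,400,260)),("c",s,(250,170,380,290)),("d",s,(385,145,440,205))]:
    x0,y0,x1,y1=b;k=min(780//(x1-x0),580//(y1-y0));cv2.imwrite(f"pics/crop_{n}.png",cv2.resize(i["pixels"][y0:y1,x0:x1],None,fx=k,fy=k,interpolation=cv2.INTER_CUBIC)); print(n,k)
W=cloud(c);Ws=cloud(s)
for p in [(172,247),(190,231),(209,215),(329,182),(303,205),(356,150),(317,177),(337,142),(394,165),(328,254),(264,219),(161,262),(226,212),(390,130),(239,283)]: print("sc",p,W[p[1],p[0]].round(4))
for p in [(318,222),(408,184),(413,168),(418,157),(296,255),(335,183),(315,182),(368,198),(323,285),(261,262)]: print("si",p,Ws[p[1],p[0]].round(4))
E
```

```text
a 7
b 4
c 4
d 9
sc (172, 247) [ 0.4679 -0.3148  0.0627]
sc (190, 231) [ 0.4516 -0.2556  0.0525]
sc (209, 215) [ 0.4362 -0.19    0.0422]
sc (329, 182) [0.5675 0.1034 0.0391]
sc (303, 205) [ 0.606  -0.0294  0.0886]
sc (356, 150) [0.5531 0.2246 0.0647]
sc (317, 177) [0.5322 0.0938 0.0391]
sc (337, 142) [0.4522 0.2595 0.0059]
sc (394, 165) [ 6.286e-01  3.098e-01 -3.000e-04]
sc (328, 254) [ 0.7099 -0.0479  0.0079]
sc (264, 219) [ 0.5182 -0.0849  0.0055]
sc (161, 262) [ 0.4468 -0.3447  0.0101]
sc (226, 212) [ 0.4252 -0.1356 -0.0029]
sc (390, 130) [0.526  0.4183 0.0008]
sc (239, 283) [ 0.6268 -0.2539  0.0197]
si (318, 222) [0.5657 0.1058 0.0366]
si (408, 184) [ 0.4258 -0.1818  0.0413]
si (413, 168) [ 0.4415 -0.2423  0.0557]
si (418, 157) [ 0.4535 -0.3051  0.0518]
si (296, 255) [0.533  0.2478 0.0674]
si (335, 183) [ 0.5877 -0.0095  0.0887]
si (315, 182) [ 0.6868 -0.045   0.0055]
si (368, 198) [ 0.5131 -0.093  -0.0019]
si (323, 285) [0.4454 0.2494 0.0082]
si (261, 262) [0.6232 0.2905 0.0059]
```

View pics/crop_a.png

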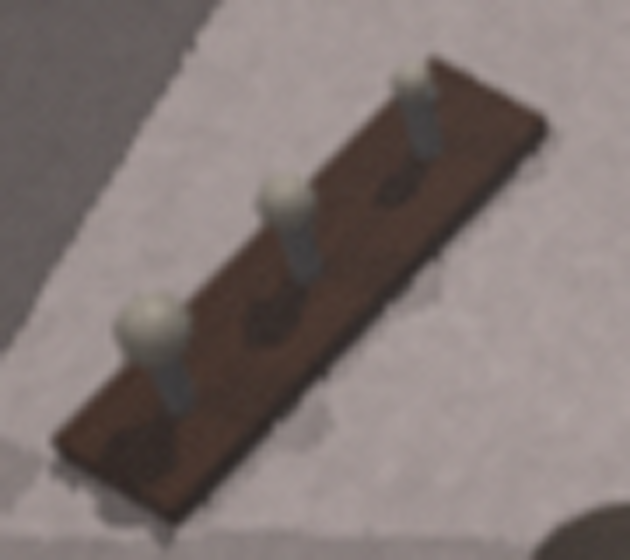

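View pics/crop_b.png

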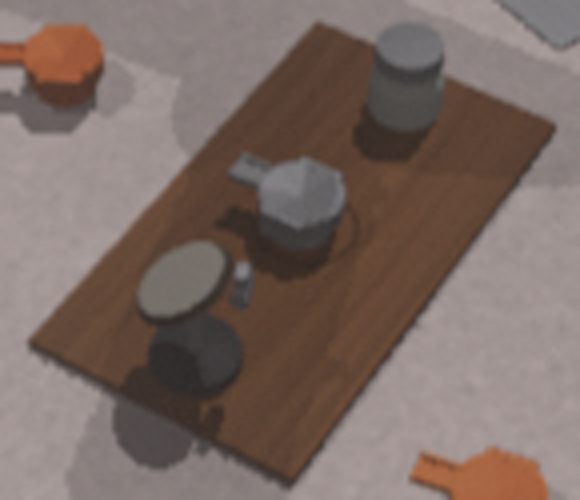

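View pics/crop_d.png

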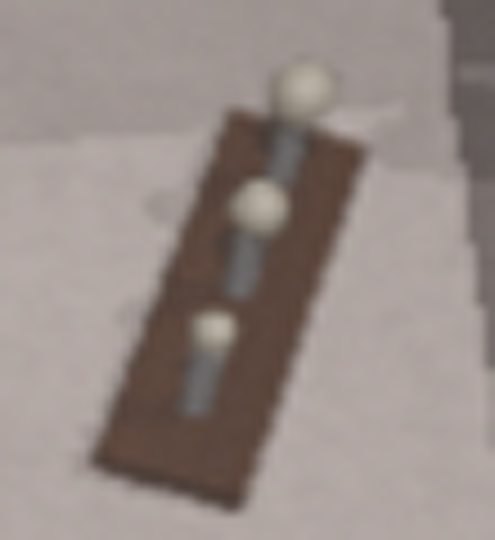

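```bash
python3 - <<'E'
from h import *
# top heights near each bead
for n in ["scene","side"]:
    c=pickle.load(open(f"pics/{n}0.pkl","rb"));W=cloud(c)
    for p in [(.466,-.31),(.447,-.248),(.43,-.186)]:
        m=(np.hypot(W[...,0]-p[0],W[...,1]-p[1])<.025)&(W[...,2]>.046)&(W[...,2]<.09)
        if m.sum()>3:
            print(n,p,m.sum(),W[m].mean(0).round(4),W[m].max(0).round(4))
            q=W[m];A=np.c_[2*q,np.ones(len(q))];s=np.linalg.lstsq(A,(q**2).sum(1),rcond=None)[0];print("  sph",s[:3].round(4),np.sqrt(s[3]+(s[:3]**2).sum()).round(4))
E
```

```text
scene (0.466, -0.31) 94 [ 0.464  -0.3156  0.0594] [ 0.473  -0.3032  0.0698]
  sph [ 0.4611 -0.3142  0.0553] 0.0107
scene (0.447, -0.248) 53 [ 0.4484 -0.252   0.0557] [ 0.4571 -0.242   0.0627]
  sph [ 0.4461 -0.2512  0.0528] 0.0085
scene (0.43, -0.186) 27 [ 0.4329 -0.1881  0.0517] [ 0.4384 -0.1817  0.0558]
  sph [ 0.4324 -0.1874  0.0504] 0.0057
side (0.466, -0.31) 44 [ 0.4552 -0.3087  0.0575] [ 0.4672 -0.2967  0.0662]
  sph [ 0.4562 -0.3113  0.0551] 0.0101
side (0.447, -0.248) 31 [ 0.4412 -0.2459  0.055 ] [ 0.4512 -0.2389  0.0614]
  sph [ 0.4421 -0.2487  0.0518] 0.0087
side (0.43, -0.186) 18 [ 0.4265 -0.1839  0.052 ] [ 0.4323 -0.177   0.0555]
  sph [ 0.427  -0.1851  0.0498] 0.0063
```

```bash
cat >> h.py <<'E'
from scipy.spatial.transform import Rotation as Ro
def plan(p0,e0,p1,yaw1,n,prof=None,dec=3):
    """rows from pose (pos,eul deg) to p1, pointing down with yaw1, n rows; smooth profile"""
    R=Ro.from_euler('xyz',e0,degrees=True);p=np.array(p0,float);R1=Ro.from_euler('xyz',[180,0,yaw1],degrees=True)
    rv=(R.inv()*R1).as_rotvec();R0=R;P0=p.copy();S=[];T=[]
    for k in range(1,n+1):
        x=k/n;s=x if prof is None else (10*x**3-15*x**4+6*x**5 if prof=='s' else prof(x))
        tp=P0+s*(np.array(p1)-P0);tR=R0*Ro.from_rotvec(rv*s)
        d=np.round(R.inv().apply(tp-p)/.1,dec);w=np.round((R.inv()*tR).as_rotvec()/1.5,4)
        p=p+R.apply(d*.1);R=R*Ro.from_rotvec(w*1.5);S.append((d+0.).tolist());T.append((w+0.).tolist())
    for i in range(0,n,8): print('slide',S[i:i+8],'\nturn',T[i:i+8])
    print('end',p.round(4),R.as_euler('xyz',degrees=True).round(2),'max mm',np.abs(S).max()*100,'max turn',np.abs(T).max())
E
python3 - <<'E'
from h import *
from plant import r
for n in ["scene","side"]:
    c=pickle.load(open(f"pics/{n}0.pkl","rb"));W=cloud(c)
    m=(np.hypot(W[...,0]-.597,W[...,1]+.02)<.06)&(W[...,2]>.015)
    q=W[m]
    for lo in np.arange(.015,.125,.01):
        k=q[(q[:,2]>=lo)&(q[:,2]<lo+.01)]
        if len(k): print(n,round(lo,3),len(k),k.mean(0).round(3),k.min(0).round(3),k.max(0).round(3))
c=pickle.load(open("pics/wrist0.pkl","rb"));R,t=Rt(c);cp=-R.T@t;st=r.get_state()
T=Ro.from_euler('xyz',st['eef_rot'],degrees=True)
print("cam in tool",T.inv().apply(cp-st['tcp_pos']).round(4),"axes in tool",(T.inv().as_matrix()@R.T).round(3))
plan(st['tcp_pos'],st['eef_rot'],[.444,-.25,.20],-77,16)
E
```

```text
scene 0.015 284 [ 0.608 -0.032  0.019] [ 0.576 -0.058  0.015] [0.635 0.001 0.025]
scene 0.025 15 [ 0.607 -0.032  0.03 ] [ 0.601 -0.035  0.026] [ 0.611 -0.027  0.034]
scene 0.035 10 [ 0.607 -0.031  0.039] [ 0.602 -0.033  0.036] [ 0.612 -0.026  0.044]
scene 0.045 12 [ 0.608 -0.03   0.048] [ 0.602 -0.034  0.046] [ 0.612 -0.025  0.053]
scene 0.055 3 [ 0.611 -0.028  0.059] [ 0.611 -0.032  0.057] [ 0.612 -0.025  0.061]
scene 0.065 41 [ 0.586 -0.049  0.072] [ 0.568 -0.063  0.065] [ 0.632 -0.018  0.075]
scene 0.075 131 [ 0.594 -0.039  0.08 ] [ 0.572 -0.061  0.075] [ 0.639 -0.009  0.085]
scene 0.085 191 [ 0.612 -0.027  0.09 ] [ 0.582 -0.057  0.085] [0.638 0.    0.095]
scene 0.095 63 [ 0.622 -0.018  0.098] [ 0.603 -0.037  0.095] [ 0.638 -0.006  0.104]
side 0.015 180 [ 0.599 -0.024  0.019] [ 0.573 -0.055  0.015] [0.629 0.002 0.024]
side 0.025 8 [ 0.599 -0.024  0.03 ] [ 0.595 -0.027  0.025] [ 0.605 -0.02   0.033]
side 0.035 7 [ 0.598 -0.025  0.039] [ 0.596 -0.032  0.036] [ 0.602 -0.021  0.044]
side 0.045 8 [ 0.599 -0.023  0.049] [ 0.595 -0.029  0.046] [ 0.602 -0.02   0.054]
side 0.065 35 [ 0.578
[... 673 characters left out ...]
52, 0.025], [-0.247, 0.03, 0.025]] 
turn [[0.0, 0.0, -0.0569], [0.0001, 0.0001, -0.0569], [0.0, 0.0, -0.0569], [0.0001, 0.0, -0.057], [0.0, 0.0001, -0.0569], [0.0001, 0.0, -0.0569], [0.0, 0.0, -0.0569], [0.0001, 0.0001, -0.0569]]
slide [[-0.248, 0.009, 0.025], [-0.248, -0.012, 0.025], [-0.246, -0.033, 0.025], [-0.242, -0.054, 0.025], [-0.237, -0.075, 0.025], [-0.229, -0.094, 0.025], [-0.221, -0.114, 0.025], [-0.21, -0.132, 0.024]] 
turn [[0.0, 0.0, -0.0569], [0.0001, 0.0, -0.057], [0.0, 0.0001, -0.0569], [0.0001, 0.0, -0.0569], [0.0, 0.0, -0.0569], [0.0001, 0.0001, -0.0569], [0.0, 0.0, -0.0569], [0.0001, 0.0, -0.0569]]
end [ 0.444 -0.25   0.2  ] [-180.    0.  -77.] max mm 24.8 max turn 0.057
```

Call:
{"op": "apply_moves", "data": {"slide": [[-0.187,0.164,0.025],[-0.2,0.147,0.025],[-0.211,0.129,0.025],[-0.222,0.111,0.025],[-0.231,0.092,0.025],[-0.238,0.071,0.025],[-0.242,0.052,0.025],[-0.247,0.03,0.025]], "turn": [[0,0,-0.057],[0,0,-0.057],[0,0,-0.057],[0,0,-0.057],[0,0,-0.057],[0,0,-0.057],[0,0,-0.057],[0,0,-0.057]], "jaw": [0,0,0,0,0,0,0,0]}}

```text
time_s: 0.95
tcp_pos: [0.3634, -0.4305, 0.2203]
eef_rot: [180.0, 0.0, -115.9]
contact_force: [0.4, -0.4, -0.8]
gripper_width: 0.0874
```

Call:
{"op": "apply_moves", "data": {"slide": [[-0.248,0.009,0.025],[-0.248,-0.012,0.025],[-0.246,-0.033,0.025],[-0.242,-0.054,0.025],[-0.237,-0.075,0.025],[-0.229,-0.094,0.025],[-0.221,-0.114,0.025],[-0.21,-0.132,0.024]], "turn": [[0,0,-0.057],[0,0,-0.057],[0,0,-0.057],[0,0,-0.057],[0,0,-0.057],[0,0,-0.057],[0,0,-0.057],[0,0,-0.057]], "jaw": [0.4,0.4,0.4,0.4,0.4,0.4,0.4,0.4]}}

```text
time_s: 1.75
tcp_pos: [0.444, -0.2491, 0.2005]
eef_rot: [180.0, 0.0, -76.7]
contact_force: [-0.1, 0.0, -0.0]
gripper_width: 0.0521
```

Call:
{"op": "apply_moves", "data": {"slide": [[0,0,0],[0,0,0]], "turn": [[0,0,0],[0,0,0]], "jaw": [0.4,0.4]}}

```text
time_s: 1.95
tcp_pos: [0.4439, -0.2498, 0.2006]
eef_rot: [180.0, 0.0, -76.9]
contact_force: [0.1, -0.3, 0.3]
gripper_width: 0.0526
```

```bash
python3 - <<'E'
from h import *
from plant import r
c=r.capture("wrist");cv2.imwrite("pics/wrist1.png",c["pixels"]);pickle.dump(c,open("pics/wrist1.pkl","wb"))
s=r.get_state();print(s['time_s'],s['tcp_pos'],s['eef_rot'],s['gripper_width'])
print(wproj(c,[[.444,-.25,.052],[.459,-.3127,.0545],[.4297,-.1862,.0495]]))
E
```

```text
2.0 [ 0.44371275 -0.25023871  0.20064563] [ 1.79987547e+02  1.58934670e-03 -7.69110079e+01] 0.052751992420075354
[[326.03387413 190.16064648]
 [325.65270573 124.13907061]
 [325.48987401 248.95123189]]
```

View pics/wrist1.png

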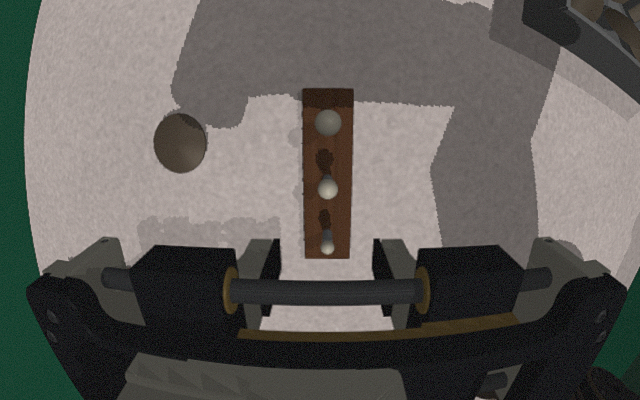

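The middle bead is at about (328,188), the large one at (328,123) and the small one at (327,244). The row lies centred between the jaws.

```bash
python3 - <<'E'
from h import *
c=pickle.load(open("pics/wrist1.pkl","rb"))
x0,y0,x1,y1=290,80,370,265
cv2.imwrite("pics/w1c.png",cv2.resize(c["pixels"][y0:y1,x0:x1],None,fx=3,fy=3,interpolation=cv2.INTER_CUBIC))
g=cv2.cvtColor(c["pixels"],cv2.COLOR_BGR2GRAY)
for (u,v,z) in [(328,123,.0545),(328,188,.052),(327,244,.0495)]:
    w=g[v-13:v+14,u-13:u+14];m=(w>np.percentile(w,50)+25).astype(np.uint8)
    n,l,st,ce=cv2.connectedComponentsWithStats(m)
    i=max(range(1,n),key=lambda k:st[k][4]);uu,vv=ce[i]+[u-13,v-13]
    print((uu,vv),st[i],wplane(c,uu,vv,z).round(4))
print(c["depth"][186:191,326:331])
E
```

```text
(np.float64(330.5), np.float64(120.0)) [14  9  4  3  6] [ 0.4555 -0.3175  0.0545]
(np.float64(327.88612099644126), np.float64(189.5444839857651)) [  3   5  20  19 281] [ 0.4424 -0.251   0.052 ]
(np.float64(327.2116788321168), np.float64(247.8175182481752)) [  7  10  13  14 137] [ 0.4282 -0.1879  0.0495]
[[0.29432732 0.29473343 0.29457653 0.2942193  0.29497346]
 [0.29475296 0.29472592 0.29446137 0.2947467  0.29524198]
 [0.2952615  0.2954663  0.29506814 0.29426685 0.29483062]
 [0.29468796 0.2939912  0.29523814 0.29419082 0.2962832 ]
 [0.29528943 0.29580787 0.29427364 0.29455808 0.29537293]]
```

View pics/w1c.png

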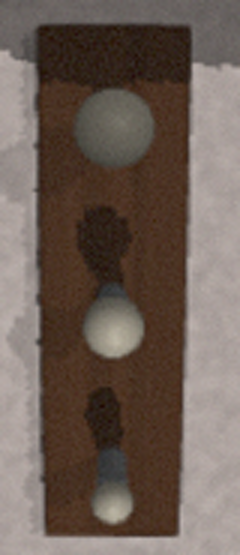

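```bash
python3 - <<'E'
from h import *
from plant import r
s=r.get_state();plan(s['tcp_pos'],s['eef_rot'],[.443,-.2505,.085],-77.5,6)
E
```

```text
slide [[0.0, 0.001, 0.193], [0.0, 0.001, 0.192], [0.0, 0.002, 0.193], [0.001, 0.001, 0.193], [0.0, 0.001, 0.193], [0.0, 0.001, 0.192]] 
turn [[0.0, 0.0, 0.0011], [0.0, 0.0, 0.0012], [0.0001, 0.0, 0.0011], [0.0, 0.0, 0.0012], [0.0, 0.0, 0.0011], [0.0, 0.0, 0.0012]]
end [ 0.443  -0.2505  0.085 ] [180.    0.  -77.5] max mm 19.3 max turn 0.0012
```

Call:
{"op": "apply_moves", "data": {"slide": [[0,0.001,0.193],[0,0.001,0.192],[0,0.002,0.193],[0.001,0.001,0.193],[0,0.001,0.193],[0,0.001,0.192],[0,0,0],[0,0,0]], "turn": [[0,0,0.001],[0,0,0.001],[0,0,0.001],[0,0,0.001],[0,0,0.001],[0,0,0.001],[0,0,0],[0,0,0]], "jaw": [0.4,0.4,0.4,0.4,0.4,0.4,0.4,0.4]}}

```text
time_s: 2.8
tcp_pos: [0.4429, -0.2511, 0.0853]
eef_rot: [180.0, 0.0, -77.5]
contact_force: [-0.0, 0.4, -0.2]
gripper_width: 0.0528
```

```bash
python3 - <<'E'
from h import *
from plant import r
c=r.capture("wrist");cv2.imwrite("pics/wrist2.png",c["pixels"]);pickle.dump(c,open("pics/wrist2.pkl","wb"))
s=r.get_state();print(s['time_s'],s['tcp_pos'],s['eef_rot'],s['gripper_width'])
T=Ro.from_euler('xyz',s['eef_rot'],degrees=True)
print(wproj(c,[[.443,-.2505,.052],s['tcp_pos']+T.apply([0,0,.014]),s['tcp_pos']]))
E
```

```text
2.85 [ 0.44346485 -0.25104838  0.08581447] [-1.79973133e+02 -2.82206337e-02 -7.74388879e+01] 0.05283747163272822
[[325.95001632 241.78775458]
 [325.38264504 255.65311733]
 [325.37601655 268.00467992]]
```

View pics/wrist2.png

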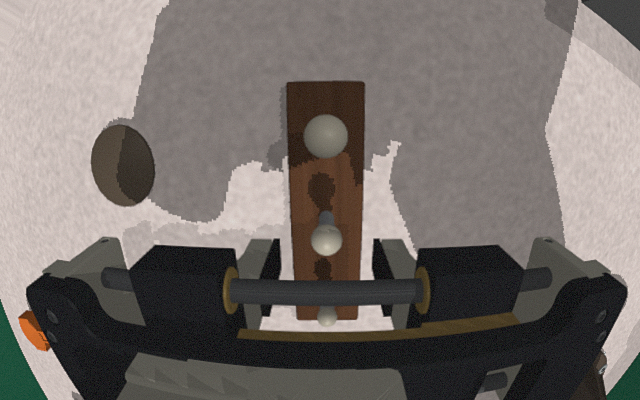

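The bead is at (326.5,240), within about 1 mm of the prediction. I'll descend and close.

Call:
{"op": "apply_moves", "data": {"slide": [[0,0,0.1],[0,0,0.1],[0,0,0.062],[0,0,0],[0,0,0]], "turn": [[0,0,0],[0,0,0],[0,0,0],[0,0,0],[0,0,0]], "jaw": [0.4,0.4,0.4,0.4,0.4]}}

```text
time_s: 3.35
tcp_pos: [0.4431, -0.2504, 0.0586]
eef_rot: [180.0, 0.0, -77.4]
contact_force: [0.4, 0.2, -0.3]
gripper_width: 0.0528
```

Call:
{"op": "apply_moves", "data": {"slide": [[0,0,0],[0,0,0],[0,0,0],[0,0,0],[0,0,0],[0,0,0],[0,0,0],[0,0,0]], "turn": [[0,0,0],[0,0,0],[0,0,0],[0,0,0],[0,0,0],[0,0,0],[0,0,0],[0,0,0]], "jaw": [0.5,0.58,0.64,0.7,0.74,0.78,0.82,0.86], "newtons": 5}}

```text
time_s: 4.15
tcp_pos: [0.4432, -0.2504, 0.0589]
eef_rot: [180.0, 0.0, -77.4]
contact_force: [-0.5, -0.7, -0.4]
gripper_width: 0.0193
```

```bash
python3 - <<'E'
from h import *
from plant import r
c=r.capture("wrist");cv2.imwrite("pics/wrist3.png",c["pixels"][150:350,200:450])
s=r.get_state();print(s['time_s'],s['tcp_pos'],s['eef_rot'],s['gripper_width'],s['contact_force'])
E
```

```text
4.2 [ 0.44316942 -0.25043924  0.0588807 ] [ 1.79999275e+02 -1.97309627e-03 -7.73919854e+01] 0.019276587936258995 [-0.26538854  0.21772497  0.86782373]
```

View pics/wrist3.png

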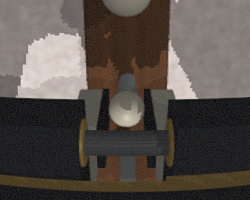

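The bead is gripped at a width of 19.3 mm. I'll lift it and move above the dish.

```bash
python3 - <<'E'
from h import *
plan([.4431,-.2505,.059],[180,0,-77.4],[.4431,-.2505,.2],-77.4,8,'s')
plan([.4431,-.2505,.2],[180,0,-77.4],[.567,.105,.2],-79,16)
E
```

```text
slide [[0.0, 0.0, -0.023], [0.0, 0.0, -0.123], [0.0, 0.0, -0.242], [0.0, 0.0, -0.317], [0.0, 0.0, -0.317], [0.0, 0.0, -0.242], [0.0, 0.0, -0.123], [0.0, 0.0, -0.023]] 
turn [[0.0, 0.0, 0.0], [0.0, 0.0, 0.0], [0.0, 0.0, 0.0], [0.0, 0.0, 0.0], [0.0, 0.0, 0.0], [0.0, 0.0, 0.0], [0.0, 0.0, 0.0], [0.0, 0.0, 0.0]]
end [ 0.4431 -0.2505  0.2   ] [180.    0.  -77.4] max mm 31.7 max turn 0.0
slide [[-0.2, -0.124, 0.0], [-0.2, -0.124, 0.0], [-0.2, -0.123, 0.0], [-0.201, -0.123, 0.0], [-0.201, -0.123, 0.0], [-0.201, -0.122, 0.0], [-0.201, -0.122, 0.0], [-0.202, -0.122, 0.0]] 
turn [[0.0, 0.0, 0.0012], [0.0, 0.0, 0.0011], [0.0, 0.0, 0.0012], [0.0, 0.0, 0.0012], [0.0, 0.0, 0.0011], [0.0, 0.0, 0.0012], [0.0, 0.0, 0.0011], [0.0, 0.0, 0.0012]]
slide [[-0.201, -0.121, 0.0], [-0.202, -0.121, 0.0], [-0.202, -0.12, 0.0], [-0.202, -0.12, 0.0], [-0.203, -0.12, 0.0], [-0.203, -0.12, 0.0], [-0.203, -0.119, 0.0], [-0.203, -0.119, 0.0]] 
turn [[0.0, 0.0, 0.0012], [0.0, 0.0, 0.0011], [0.0, 0.0, 0.0012], [0.0, 0.0, 0.0012], [0.0, 0.0, 0.0011], [0.0, 0.0, 0.0012], [0.0, 0.0, 0.0012], [0.0, 0.0, 0.0011]]
end [0.567 0.105 0.2  ] [180.   0. -79.] max mm 20.3 max turn 0.0012
```

Call:
{"op": "apply_moves", "data": {"slide": [[0,0,-0.023],[0,0,-0.123],[0,0,-0.242],[0,0,-0.317],[0,0,-0.317],[0,0,-0.242],[0,0,-0.123],[0,0,-0.023]], "turn": [[0,0,0],[0,0,0],[0,0,0],[0,0,0],[0,0,0],[0,0,0],[0,0,0],[0,0,0]], "jaw": [0.86,0.86,0.86,0.86,0.86,0.86,0.86,0.86]}}

```text
time_s: 5.0
tcp_pos: [0.4438, -0.2505, 0.2012]
eef_rot: [-179.9, -0.1, -77.4]
contact_force: [-0.9, -0.7, -0.2]
gripper_width: 0.0191
```

Call:
{"op": "apply_moves", "data": {"slide": [[-0.1,-0.062,0],[-0.2,-0.124,0],[-0.2,-0.123,0],[-0.201,-0.123,0],[-0.201,-0.123,0],[-0.201,-0.122,0],[-0.201,-0.122,0],[-0.202,-0.122,0]], "turn": [[0,0,0.001],[0,0,0.001],[0,0,0.001],[0,0,0.001],[0,0,0.001],[0,0,0.001],[0,0,0.001],[0,0,0.001]], "jaw": [0.86,0.86,0.86,0.86,0.86,0.86,0.86,0.86]}}

```text
time_s: 5.8
tcp_pos: [0.5005, -0.0822, 0.1981]
eef_rot: [179.8, 0.0, -78.1]
contact_force: [-0.0, -0.5, -0.4]
gripper_width: 0.0195
```

Call:
{"op": "apply_moves", "data": {"slide": [[-0.201,-0.121,0],[-0.202,-0.121,0],[-0.202,-0.12,0],[-0.202,-0.12,0],[-0.203,-0.12,0],[-0.203,-0.12,0],[-0.203,-0.119,0],[-0.203,-0.119,0]], "turn": [[0,0,0.0015],[0,0,0.0015],[0,0,0.0015],[0,0,0.0015],[0,0,0.0015],[0,0,0.001],[0,0,0.001],[0,0,0.001]], "jaw": [0.86,0.86,0.86,0.86,0.86,0.86,0.86,0.86]}}

```text
time_s: 6.6
tcp_pos: [0.5622, 0.0954, 0.1978]
eef_rot: [179.8, -0.0, -79.0]
contact_force: [-0.5, 0.1, 0.3]
gripper_width: 0.0193
```

Call:
{"op": "apply_moves", "data": {"slide": [[-0.1,-0.06,0],[0,0,0],[0,0,0]], "turn": [[0,0,0],[0,0,0],[0,0,0]], "jaw": [0.86,0.86,0.86]}}

```text
time_s: 6.9
tcp_pos: [0.5662, 0.1049, 0.1987]
eef_rot: [179.9, -0.0, -79.0]
contact_force: [-0.2, -0.8, 0.2]
gripper_width: 0.019
```

```bash
python3 - <<'E'
from h import *
from plant import r
for n in ["wrist","scene","side"]:
    c=r.capture(n);cv2.imwrite(f"pics/{n}4.png",c["pixels"]);pickle.dump(c,open(f"pics/{n}4.pkl","wb"))
s=r.get_state();print(s['time_s'],s['tcp_pos'],s['eef_rot'],s['gripper_width'])
E
```

```text
7.05 [0.56653438 0.10434291 0.19966482] [ 1.79972296e+02 -6.30711775e-03 -7.90248829e+01] 0.019180334487858774
```

View pics/wrist4.png

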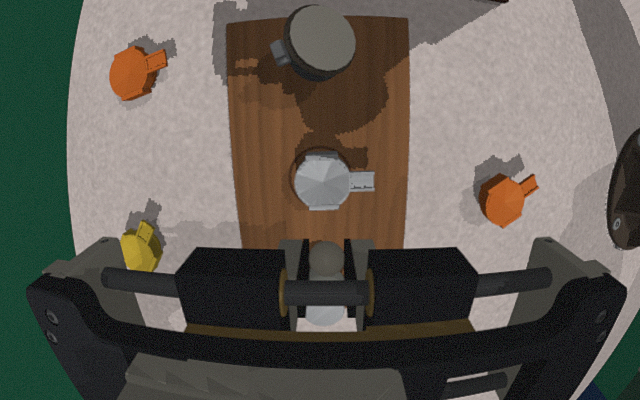

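The bead is held at (326,257). The dish is at about (321,181) with its lip pointing right to (373,181), and the clamp is at (318,45).

```bash
python3 - <<'E'
from h import *
c=pickle.load(open("pics/wrist4.pkl","rb"))
x0,y0,x1,y1=280,135,385,220
cv2.imwrite("pics/w4c.png",cv2.resize(c["pixels"][y0:y1,x0:x1],None,fx=7,fy=7,interpolation=cv2.INTER_CUBIC))
x0,y0,x1,y1=215,0,425,90
cv2.imwrite("pics/w4d.png",cv2.resize(c["pixels"][y0:y1,x0:x1],None,fx=3.5,fy=3.5,interpolation=cv2.INTER_CUBIC))
E
```

```text
(no output)
```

View pics/w4c.png

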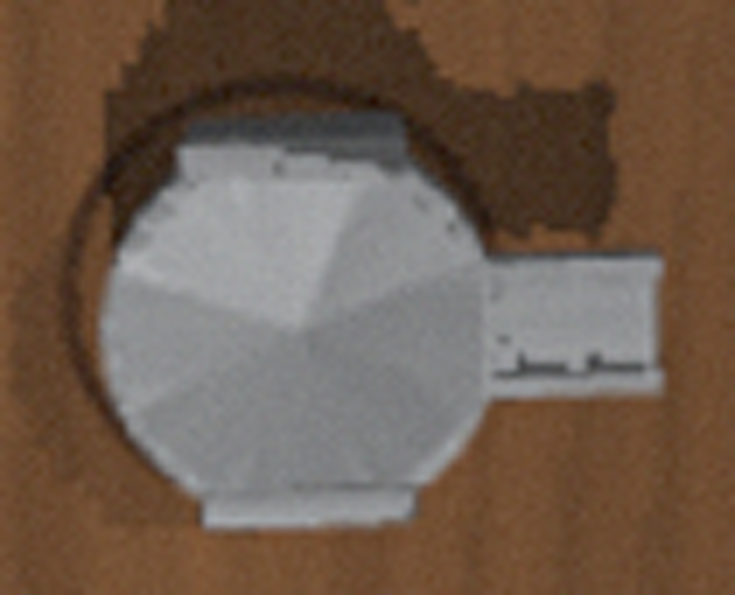

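View pics/w4d.png

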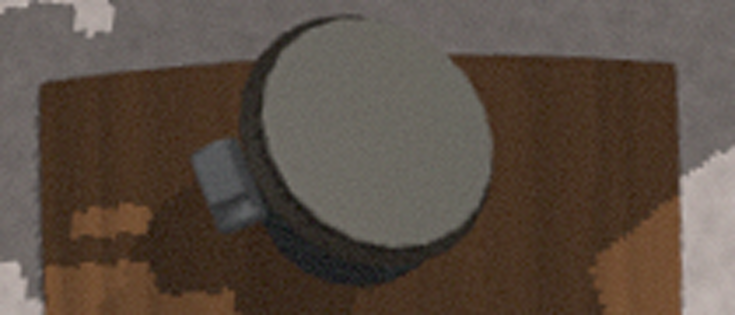

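View pics/side4.png

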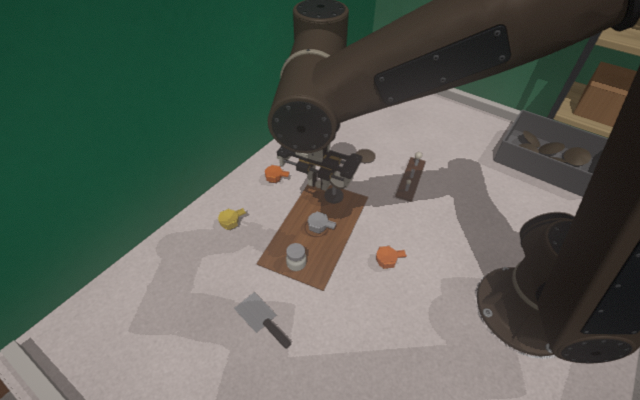

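```bash
python3 - <<'E'
from h import *
c=pickle.load(open("pics/wrist4.pkl","rb"))
f=lambda x,y:(280+x/7,135+y/7)
ap=wplane(c,*f(302,327),.038);lip=wplane(c,*f(660,325),.042);print("apex",ap.round(4),"lip",lip.round(4),np.hypot(*(lip-ap)[:2]),np.degrees(np.arctan2(*(lip-ap)[1::-1])))
a,b=wplane(c,*f(205,490),.042),wplane(c,*f(413,490),.042);print("flat",a.round(4),b.round(4),np.degrees(np.arctan2(*(b-a)[1::-1])))
a,b=wplane(c,*f(180,180-35),.042),wplane(c,*f(405,165),.042);print("flat2",a.round(4),b.round(4),np.degrees(np.arctan2(*(b-a)[1::-1])))
for q in [(490,255),(490,397)]:
  pass
a,b=wplane(c,*f(490,255),.042),wplane(c,*f(660,257),.042);print("lipedge",np.degrees(np.arctan2(*(b-a)[1::-1])))
a,b=wplane(c,*f(495,397),.042),wplane(c,*f(660,392),.042);print("lipedge",np.degrees(np.arctan2(*(b-a)[1::-1])))
# ring
P=np.array([wplane(c,*f(*q),.008)[:2] for q in [(68,320),(85,215),(150,140),(285,85),(385,105),(455,165),(490,230),(100,400)]])
A=np.c_[2*P,np.ones(len(P))];s=np.linalg.lstsq(A,(P**2).sum(1),rcond=None)[0];print("ring",s[:2].round(4),np.sqrt(s[2]+s[:2]@s[:2])*2e3)
# dish top from clouds
for n in ["scene","side"]:
    d=pickle.load(open(f"pics/{n}0.pkl","rb"));W=cloud(d)
    print(n,proj(d,ap),proj(d,lip))
# clamp disc centre in wrist
g=lambda x,y:(215+x/3.5,y/3.5)
print("clamp base",wplane(c,*g(352,200),.02))
dd=np.array([.603,-.0275])-ap[:2];print("clamp dir",np.degrees(np.arctan2(dd[1],dd[0])),np.hypot(*dd))
E
```

```text
apex [0.57   0.0998 0.038 ] lip [0.5197 0.0885 0.042 ] 0.05152550720325964 -167.37199910482423
flat [0.5795 0.1256 0.042 ] [0.5496 0.1198 0.042 ] -169.01435881922882
flat2 [0.5919 0.0762 0.042 ] [0.5604 0.073  0.042 ] -174.23872212122788
lipedge -169.2720459105583
lipedge -167.09265305092003
ring [0.572  0.1037] 68.80819600860225
scene (np.float64(328.7514100413059), np.float64(183.4845313474301)) (np.float64(312.3030896563255), np.float64(174.84848536190535))
side (np.float64(318.02658741935704), np.float64(219.69858314380235)) (np.float64(334.7188785316768), np.float64(224.4479770305153))
clamp base [ 0.60182279 -0.02341605  0.02      ]
clamp dir -75.4713840780581 0.13150950953912666
```

```bash
python3 - <<'E'
from h import *
plan([.5668,.1045,.1997],[180,0,-79],[.570,.0998,.085],-79,7)
E
```

```text
slide [[0.007, -0.003, 0.164], [0.008, -0.003, 0.164], [0.007, -0.004, 0.164], [0.008, -0.003, 0.163], [0.007, -0.003, 0.164], [0.008, -0.003, 0.164], [0.007, -0.003, 0.164]] 
turn [[0.0, 0.0, 0.0], [0.0, 0.0, 0.0], [0.0, 0.0, 0.0], [0.0, 0.0, 0.0], [0.0, 0.0, 0.0], [0.0, 0.0, 0.0], [0.0, 0.0, 0.0]]
end [0.57   0.0998 0.085 ] [180.   0. -79.] max mm 16.400000000000002 max turn 0.0
```

Call:
{"op": "apply_moves", "data": {"slide": [[0.007,-0.003,0.164],[0.008,-0.003,0.164],[0.007,-0.004,0.164],[0.008,-0.003,0.163],[0.007,-0.003,0.164],[0.008,-0.003,0.164],[0.007,-0.003,0.164],[0,0,0]], "turn": [[0,0,0],[0,0,0],[0,0,0],[0,0,0],[0,0,0],[0,0,0],[0,0,0],[0,0,0]], "jaw": [0.86,0.86,0.86,0.86,0.86,0.86,0.86,0.86]}}

```text
time_s: 7.85
tcp_pos: [0.5686, 0.099, 0.0833]
eef_rot: [179.8, -0.0, -79.1]
contact_force: [-0.1, 0.5, -0.9]
gripper_width: 0.0193
```

```bash
python3 - <<'E'
from h import *
from plant import r
for n in ["wrist"]:
    c=r.capture(n);pickle.dump(c,open(f"pics/{n}5.pkl","wb"))
    cv2.imwrite("pics/w5c.png",cv2.resize(c["pixels"][190:350,240:420],None,fx=4,fy=3.6,interpolation=cv2.INTER_CUBIC))
s=r.get_state();print(s['time_s'],s['tcp_pos'],s['eef_rot'],s['gripper_width'])
print(wproj(c,[[.57,.0998,.038],[.57,.0998,.078]]))
E
```

```text
7.9 [0.56944144 0.09945841 0.08459689] [ 1.79891364e+02 -3.43595154e-02 -7.90327224e+01] 0.019463733544891375
[[323.76787856 233.97602295]
 [323.57166981 263.55196218]]
```

View pics/w5c.png

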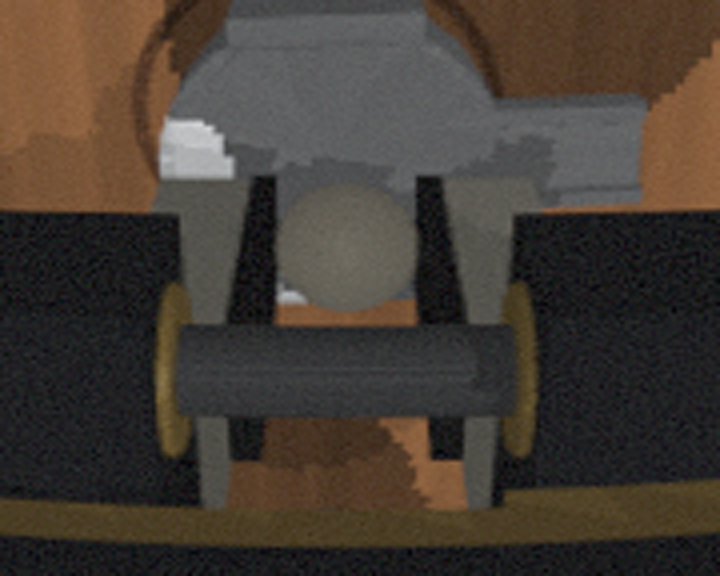

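The dish axis is about 2 mm from under the held bead at (327,258). I'll correct that, go down and release.

Call:
{"op": "apply_moves", "data": {"slide": [[-0.01,-0.008,0.08],[-0.01,-0.007,0.08],[0,0,0.07],[0,0,0.034],[0,0,0],[0,0,0]], "turn": [[0,0,0],[0,0,0],[0,0,0],[0,0,0],[0,0,0],[0,0,0]], "jaw": [0.86,0.86,0.86,0.86,0.86,0.86]}}

```text
time_s: 8.5
tcp_pos: [0.5713, 0.1027, 0.0588]
eef_rot: [-180.0, -0.0, -79.0]
contact_force: [0.6, -0.2, 0.6]
gripper_width: 0.0192
```

Call:
{"op": "apply_moves", "data": {"slide": [[0,0,0],[0,0,0],[0,0,0],[0,0,0],[0,0,0],[0,0,0],[0,0,0],[0,0,0]], "turn": [[0,0,0],[0,0,0],[0,0,0],[0,0,0],[0,0,0],[0,0,0],[0,0,0],[0,0,0]], "jaw": [0.76,0.74,0.72,0.68,0.64,0.6,0.6,0.6]}}

```text
time_s: 9.3
tcp_pos: [0.5712, 0.1026, 0.0588]
eef_rot: [-180.0, -0.0, -79.0]
contact_force: [0.5, 0.1, -0.6]
gripper_width: 0.0352
```

```bash
python3 - <<'E'
from h import *
from plant import r
for n in ["wrist"]:
    c=r.capture(n);pickle.dump(c,open(f"pics/{n}6.pkl","wb"))
    cv2.imwrite("pics/w6c.png",cv2.resize(c["pixels"][190:350,240:420],None,fx=4,fy=3.6,interpolation=cv2.INTER_CUBIC))
s=r.get_state();print(s['time_s'],s['tcp_pos'],s['eef_rot'],s['gripper_width'],s['contact_force'])
E
```

```text
9.35 [0.57116472 0.10263077 0.0587486 ] [ 1.79996994e+02 -1.30362611e-03 -7.89805455e+01] 0.034536284192462706 [ 0.45500136 -0.69643354  0.88463487]
```

View pics/w6c.png

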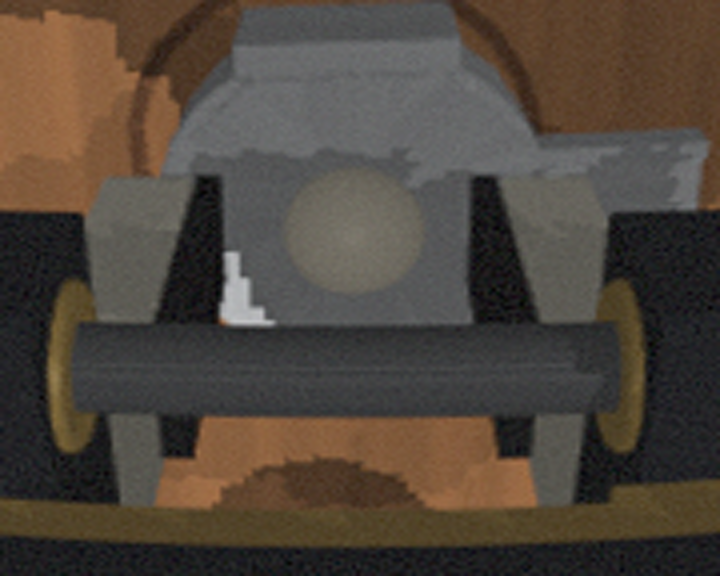

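The bead now lies in the dish at crop (354,231), and the dish is centred at about 353. I'll retreat up, open and turn to the grasp yaw.

```bash
python3 - <<'E'
from h import *
plan([.5712,.1026,.0587],[180,0,-79],[.5712,.1026,.2],-79,8,'s')
plan([.5712,.1026,.2],[180,0,-79],[.570,.0998,.2],-168,14)
E
```

```text
slide [[0.0, 0.0, -0.023], [0.0, 0.0, -0.123], [0.0, 0.0, -0.243], [0.0, 0.0, -0.318], [0.0, 0.0, -0.317], [0.0, 0.0, -0.243], [0.0, 0.0, -0.123], [0.0, 0.0, -0.023]] 
turn [[0.0, 0.0, 0.0], [0.0, 0.0, 0.0], [0.0, 0.0, 0.0], [0.0, 0.0, 0.0], [0.0, 0.0, 0.0], [0.0, 0.0, 0.0], [0.0, 0.0, 0.0], [0.0, 0.0, 0.0]]
end [0.5712 0.1026 0.2   ] [180.   0. -79.] max mm 31.8 max turn 0.0
slide [[0.002, 0.001, 0.0], [0.002, 0.001, 0.0], [0.002, 0.001, 0.0], [0.002, 0.001, 0.0], [0.002, 0.0, 0.0], [0.002, 0.0, 0.0], [0.002, 0.0, 0.0], [0.003, -0.001, 0.0]] 
turn [[0.0, 0.0, 0.074], [0.0, 0.0, 0.0739], [0.0, 0.0, 0.074], [0.0, 0.0, 0.074], [0.0, 0.0, 0.0739], [0.0, 0.0, 0.074], [0.0, 0.0, 0.074], [0.0, 0.0, 0.0739]]
slide [[0.002, 0.0, 0.0], [0.002, -0.001, 0.0], [0.002, -0.001, 0.0], [0.001, -0.001, 0.0], [0.002, -0.002, 0.0], [0.001, -0.001, 0.0]] 
turn [[0.0, 0.0, 0.074], [0.0, 0.0, 0.074], [0.0, 0.0, 0.074], [0.0, 0.0, 0.0739], [0.0, 0.0, 0.074], [0.0, 0.0, 0.074]]
end [0.57   0.0998 0.2   ] [ 180.   -0. -168.] max mm 0.3 max turn 0.074
```

Call:
{"op": "apply_moves", "data": {"slide": [[0,0,-0.023],[0,0,-0.123],[0,0,-0.243],[0,0,-0.318],[0,0,-0.317],[0,0,-0.243],[0,0,-0.123],[0,0,-0.023]], "turn": [[0,0,0],[0,0,0],[0,0,0],[0,0,0],[0,0,0],[0,0,0],[0,0,0],[0,0,0]], "jaw": [0.6,0.5,0.4,0.2,0,0,0,0]}}

```text
time_s: 10.15
tcp_pos: [0.5718, 0.1029, 0.2021]
eef_rot: [-179.8, 0.0, -79.0]
contact_force: [-0.5, -0.2, -0.8]
gripper_width: 0.0844
```

Call:
{"op": "apply_moves", "data": {"slide": [[0.002,0.001,0],[0.002,0.001,0],[0.002,0.001,0],[0.002,0.001,0],[0.002,0,0],[0.002,0,0],[0.002,0,0],[0.003,-0.001,0]], "turn": [[0,0,0.074],[0,0,0.074],[0,0,0.074],[0,0,0.074],[0,0,0.074],[0,0,0.074],[0,0,0.074],[0,0,0.074]], "jaw": [0,0,0,0,0,0,0,0]}}

```text
time_s: 10.95
tcp_pos: [0.5697, 0.1007, 0.1984]
eef_rot: [179.9, -0.1, -130.1]
contact_force: [-0.2, -0.2, -0.9]
gripper_width: 0.0874
```

Call:
{"op": "apply_moves", "data": {"slide": [[0.002,0,0],[0.002,-0.001,0],[0.002,-0.001,0],[0.001,-0.001,0],[0.002,-0.002,0],[0.001,-0.001,0],[0,0,0],[0,0,0]], "turn": [[0,0,0.074],[0,0,0.074],[0,0,0.074],[0,0,0.074],[0,0,0.074],[0,0,0.074],[0,0,0],[0,0,0]], "jaw": [0,0,0,0,0,0,0,0]}}

```text
time_s: 11.75
tcp_pos: [0.5696, 0.0997, 0.1991]
eef_rot: [-180.0, -0.1, -167.8]
contact_force: [0.3, 0.5, -0.3]
gripper_width: 0.0877
```

```bash
python3 - <<'E'
from h import *
from plant import r
c=r.capture("wrist");pickle.dump(c,open(f"pics/wrist7.pkl","wb"));cv2.imwrite("pics/wrist7.png",c["pixels"])
cv2.imwrite("pics/w7c.png",cv2.resize(c["pixels"][130:250,270:390],None,fx=4.8,fy=4.8,interpolation=cv2.INTER_CUBIC))
s=r.get_state();print(s['time_s'],s['tcp_pos'],s['eef_rot'],s['gripper_width'],s['joints'])
print(wproj(c,[[.57,.0998,.038],[.57,.0998,.048]]))
E
```

```text
11.8 [0.56967912 0.09972373 0.19929415] [-1.79983926e+02 -7.35763492e-02 -1.67853271e+02] 0.08721874069876473 [ 2.92931536e+01  1.33114788e+01 -1.51421029e+01 -7.19678233e-03
 -6.16214636e+01 -1.07142990e+02]
[[326.85944445 187.06031053]
 [326.87861853 189.71894511]]
```

View pics/wrist7.png

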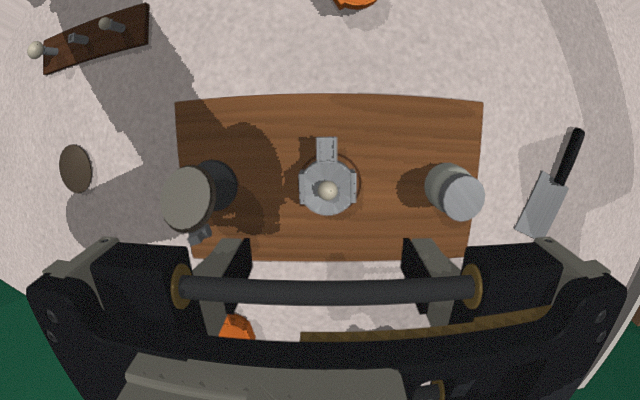

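View pics/w7c.png

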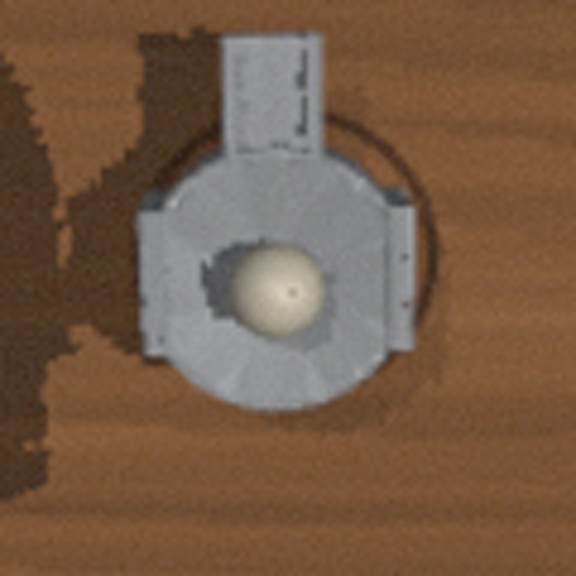

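```bash
python3 - <<'E'
from h import *
c=pickle.load(open("pics/wrist7.pkl","rb"))
f=lambda x,y:(270+x/4.8,130+y/4.8)
b=wplane(c,*f(278,290),.048);lip=wplane(c,*f(272,35),.042);d=lip-b
print(b.round(4),lip.round(4),np.hypot(*d[:2]),np.degrees(np.arctan2(d[1],d[0])))
for a in [((138,215),(148,357)),((414,205),(412,350))]:
    p,q=[wplane(c,*f(*z),.042) for z in a];d=p-q;print(p.round(4),q.round(4),np.degrees(np.arctan2(d[1],d[0])))
u=np.array([-.208,.978])
for z in (.08,.09,.1,.105):
    for px in [(214,195),(213,180)]: print(z,(wplane(c,*px,z)[:2]-b[:2])@u)
# clouds
for n in ["scene","side"]:
    k=pickle.load(open(f"pics/{n}0.pkl","rb"));W=cloud(k)
    m=(np.hypot(W[...,0]-.6,W[...,1]+.025)<.06)&(W[...,2]>.06);q=W[m];print(n,np.sort((q[:,:2]-b[:2])@u)[-5:],q[np.argmax((q[:,:2]-b[:2])@u)])
    m=(np.hypot(W[...,0]-.543,W[...,1]-.235)<.05)&(W[...,2]>.03);q=W[m];print('pot',q[:,2].max(),np.sort((q[:,:2]-b[:2])@u)[:5])
E
```

```text
[0.5705 0.101  0.048 ] [0.52   0.0888 0.042 ] 0.05189146315207997 -166.47113989471504
[0.5624 0.0695 0.042 ] [0.5925 0.0774 0.042 ] -165.31986047965492
[0.5483 0.125  0.042 ] [0.5791 0.1321 0.042 ] -167.0752659320831
0.08 -0.10545806425202413
0.08 -0.10499731749295116
0.09 -0.10150898055657247
0.09 -0.10106579836096921
0.1 -0.09755989686112074
0.1 -0.09713427922898722
0.105 -0.0955853550133949
0.105 -0.09516851966299622
scene [-0.10806142 -0.10767106 -0.10565179 -0.10511219 -0.10484957] [6.00207973e-01 6.69680910e-05 8.93354746e-02]
pot 0.0724909381429777 [0.10753401 0.10757563 0.10848356 0.10938778 0.10988387]
side [-0.10293973 -0.10279127 -0.10208402 -0.10184501 -0.09998027] [0.58046324 0.00084651 0.08471648]
pot 0.07152270262164184 [0.1119193  0.11409547 0.11428848 0.115689   0.1165316 ]
```

```bash
python3 - <<'E'
from h import *
plan([.5697,.0998,.1995],[180,0,-167.9],[.5697,.1033,.06],-167,8,'s')
E
```

```text
slide [[0.0, 0.001, 0.022], [-0.001, 0.003, 0.122], [-0.001, 0.005, 0.24], [-0.002, 0.008, 0.313], [-0.001, 0.008, 0.314], [-0.002, 0.006, 0.24], [0.0, 0.003, 0.122], [-0.001, 0.0, 0.022]] 
turn [[0.0, 0.0, -0.0002], [0.0, 0.0, -0.0009], [0.0, 0.0, -0.0018], [0.0, 0.0, -0.0023], [0.0, 0.0, -0.0024], [0.0, 0.0, -0.0018], [0.0, 0.0, -0.0009], [0.0, 0.0, -0.0002]]
end [0.5697 0.1033 0.06  ] [ 180.    0. -167.] max mm 31.4 max turn 0.0024
```

Call:
{"op": "apply_moves", "data": {"slide": [[0,0.001,0.022],[-0.001,0.003,0.122],[-0.001,0.005,0.24],[-0.002,0.008,0.313],[-0.001,0.008,0.314],[-0.002,0.006,0.24],[0,0.003,0.122],[-0.001,0,0.022]], "turn": [[0,0,0],[0,0,-0.001],[0,0,-0.002],[0,0,-0.0025],[0,0,-0.0025],[0,0,-0.002],[0,0,-0.001],[0,0,0]], "jaw": [0,0,0,0,0,0,0,0]}}

```text
time_s: 12.6
tcp_pos: [0.569, 0.1029, 0.0586]
eef_rot: [-180.0, -0.2, -167.1]
contact_force: [-0.2, -0.5, 0.2]
gripper_width: 0.0876
```

Call:
{"op": "apply_moves", "data": {"slide": [[0,0,0],[0,0,0]], "turn": [[0,0,0],[0,0,0]], "jaw": [0,0]}}

```text
time_s: 12.8
tcp_pos: [0.5709, 0.1037, 0.0617]
eef_rot: [180.0, 0.1, -167.1]
contact_force: [0.6, 0.2, 0.0]
gripper_width: 0.0874
```

```bash
python3 - <<'E'
from h import *
from plant import r
c=r.capture("wrist");cv2.imwrite("pics/wrist8.png",c["pixels"])
s=r.get_state();print(s['time_s'],s['tcp_pos'],s['eef_rot'],s['gripper_width'],s['contact_force'])
print(wproj(c,[[.5703,.1004,.048]]))
E
```

```text
12.85 [0.57089893 0.10373532 0.06185752] [ 1.79973102e+02  1.27069251e-01 -1.67061537e+02] 0.08760121348225501 [ 0.13560171 -0.07818837 -0.87702481]
[[321.8667941  252.32030048]]
```

View pics/wrist8.png

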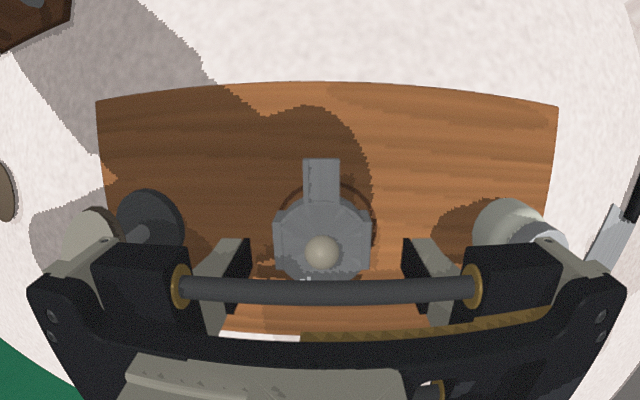

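The dish sits between the open fingers, bead at (321,252). I'll descend gently and watch the contact force.

Call:
{"op": "apply_moves", "data": {"slide": [[0,0,0.03],[0,0,0.05],[0,0,0.05],[0,0,0.05],[0,0,0.05],[0,0,0.04],[0,0,0.02],[0,0,0]], "turn": [[0,0,0],[0,0,0],[0,0,0],[0,0,0],[0,0,0],[0,0,0],[0,0,0],[0,0,0]], "jaw": [0,0,0,0,0,0,0,0]}}

```text
time_s: 13.65
tcp_pos: [0.5699, 0.1032, 0.0311]
eef_rot: [-180.0, -0.0, -167.1]
contact_force: [-0.1, -1.6, 0.7]
gripper_width: 0.0878
```

Call:
{"op": "apply_moves", "data": {"slide": [[0,0,0],[0,0,0],[0,0,0]], "turn": [[0,0,0],[0,0,0],[0,0,0]], "jaw": [0.05,0.1,0.12]}}

```text
time_s: 13.95
tcp_pos: [0.5702, 0.1035, 0.0318]
eef_rot: [180.0, 0.0, -167.1]
contact_force: [0.5, -0.8, -0.8]
gripper_width: 0.0783
```

```bash
python3 - <<'E'
from h import *
from plant import r
c=r.capture("wrist");cv2.imwrite("pics/wrist9.png",c["pixels"])
s=r.get_state();print(s['time_s'],s['tcp_pos'],s['eef_rot'],s['gripper_width'],s['contact_force'])
E
```

```text
14.0 [0.57019184 0.10344187 0.0317869 ] [ 1.79993499e+02  2.34804192e-02 -1.67075772e+02] 0.0774932558640067 [-0.68625592 -0.0174236  -0.0748054 ]
```

View pics/wrist9.png

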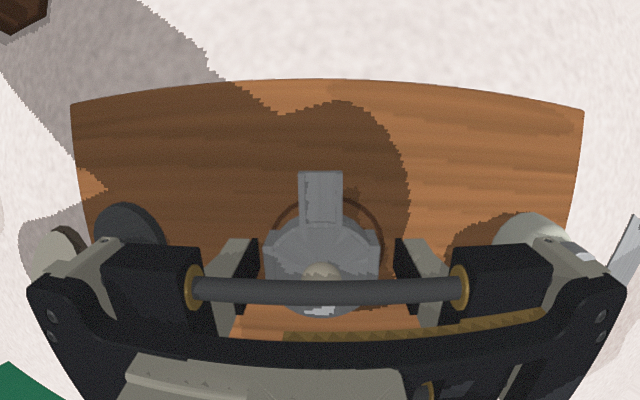

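Call:
{"op": "apply_moves", "data": {"slide": [[0,0,0],[0,0,0],[0,0,0],[0,0,0],[0,0,0],[0,0,0],[0,0,0],[0,0,0]], "turn": [[0,0,0],[0,0,0],[0,0,0],[0,0,0],[0,0,0],[0,0,0],[0,0,0],[0,0,0]], "jaw": [0.15,0.18,0.2,0.22,0.24,0.25,0.26,0.27], "newtons": 15}}

```text
time_s: 14.8
tcp_pos: [0.5701, 0.1033, 0.0316]
eef_rot: [-180.0, -0.0, -167.1]
contact_force: [0.0, -0.5, -0.5]
gripper_width: 0.0644
```

Call:
{"op": "apply_moves", "data": {"slide": [[0,0,0],[0,0,0],[0,0,0],[0,0,0],[0,0,0],[0,0,0],[0,0,0],[0,0,0]], "turn": [[0,0,0],[0,0,0],[0,0,0],[0,0,0],[0,0,0],[0,0,0],[0,0,0],[0,0,0]], "jaw": [0.28,0.29,0.3,0.31,0.32,0.33,0.34,0.35]}}

```text
time_s: 15.6
tcp_pos: [0.5701, 0.1034, 0.0316]
eef_rot: [-180.0, 0.0, -167.1]
contact_force: [0.4, -0.7, -0.1]
gripper_width: 0.0579
```

Call:
{"op": "apply_moves", "data": {"slide": [[0,0,0],[0,0,0],[0,0,0],[0,0,0],[0,0,0],[0,0,0]], "turn": [[0,0,0],[0,0,0],[0,0,0],[0,0,0],[0,0,0],[0,0,0]], "jaw": [0.36,0.38,0.4,0.43,0.46,0.5]}}

```text
time_s: 16.2
tcp_pos: [0.5701, 0.1034, 0.0316]
eef_rot: [180.0, 0.0, -167.1]
contact_force: [1.0, -0.8, -0.3]
gripper_width: 0.0577
```

```bash
python3 - <<'E'
from h import *
from plant import r
c=r.capture("wrist");cv2.imwrite("pics/wrist10.png",c["pixels"])
s=r.get_state();print(s['time_s'],s['tcp_pos'],s['eef_rot'],s['gripper_width'],s['contact_force'])
E
```

```text
16.25 [0.57006241 0.10336978 0.03155017] [-1.79999499e+02 -2.66756512e-03 -1.67076671e+02] 0.05750748358393072 [ 0.58321082 -0.91284935  0.58761359]
```

View pics/wrist10.png

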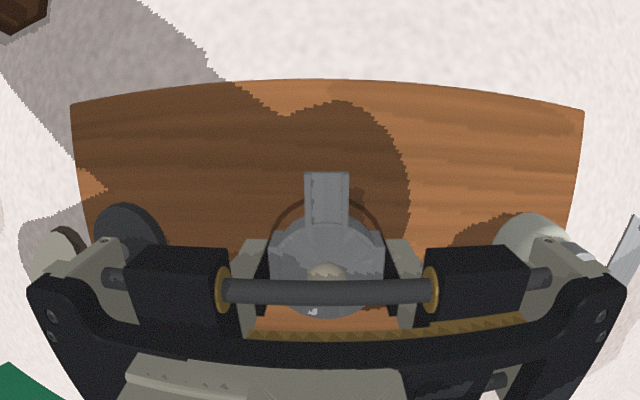

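The dish is gripped at 57.7 mm, bead centred. I'll lift it slowly by 80 mm.

Call:
{"op": "apply_moves", "data": {"slide": [[0,0,0],[0,0,-0.005],[0,0,-0.01],[0,0,-0.015],[0,0,-0.02],[0,0,-0.025],[0,0,-0.03],[0,0,-0.035]], "turn": [[0,0,0],[0,0,0],[0,0,0],[0,0,0],[0,0,0],[0,0,0],[0,0,0],[0,0,0]], "jaw": [0.5,0.5,0.5,0.5,0.5,0.5,0.5,0.5], "newtons": 20}}

```text
time_s: 17.05
tcp_pos: [0.57, 0.1034, 0.0458]
eef_rot: [180.0, -0.0, -167.1]
contact_force: [-0.7, -0.4, -1.6]
gripper_width: 0.0577
```

Call:
{"op": "apply_moves", "data": {"slide": [[0,0,-0.04],[0,0,-0.045],[0,0,-0.05],[0,0,-0.05],[0,0,-0.05],[0,0,-0.05],[0,0,-0.05],[0,0,-0.05]], "turn": [[0,0,0],[0,0,0],[0,0,0],[0,0,0],[0,0,0],[0,0,0],[0,0,0],[0,0,0]], "jaw": [0.5,0.5,0.5,0.5,0.5,0.5,0.5,0.5]}}

```text
time_s: 17.85
tcp_pos: [0.57, 0.1033, 0.0845]
eef_rot: [180.0, -0.0, -167.1]
contact_force: [0.2, 0.3, -2.0]
gripper_width: 0.0579
```

Call:
{"op": "apply_moves", "data": {"slide": [[0,0,-0.05],[0,0,-0.045],[0,0,-0.04],[0,0,-0.035],[0,0,-0.03],[0,0,-0.025],[0,0,-0.02],[0,0,-0.03]], "turn": [[0,0,0],[0,0,0],[0,0,0],[0,0,0],[0,0,0],[0,0,0],[0,0,0],[0,0,0]], "jaw": [0.5,0.5,0.5,0.5,0.5,0.5,0.5,0.5]}}

```text
time_s: 18.65
tcp_pos: [0.5699, 0.1033, 0.1116]
eef_rot: [-180.0, -0.0, -167.1]
contact_force: [0.4, -0.2, -1.9]
gripper_width: 0.0578
```

```bash
python3 - <<'E'
from h import *
from plant import r
c=r.capture("wrist");cv2.imwrite("pics/wrist11.png",c["pixels"])
s=r.get_state();print(s['time_s'],s['tcp_pos'],s['eef_rot'],s['gripper_width'],s['contact_force'])
c=r.capture("side");cv2.imwrite("pics/s11.png",cv2.resize(c["pixels"][140:300,230:430],None,fx=3.5,fy=3.5,interpolation=cv2.INTER_CUBIC))
E
```

```text
18.7 [0.57025621 0.10339767 0.11214224] [-1.79998318e+02  2.15676330e-02 -1.67069088e+02] 0.058091432789931174 [ 0.4268229  -0.25376885 -0.90755569]
```

View pics/wrist11.png

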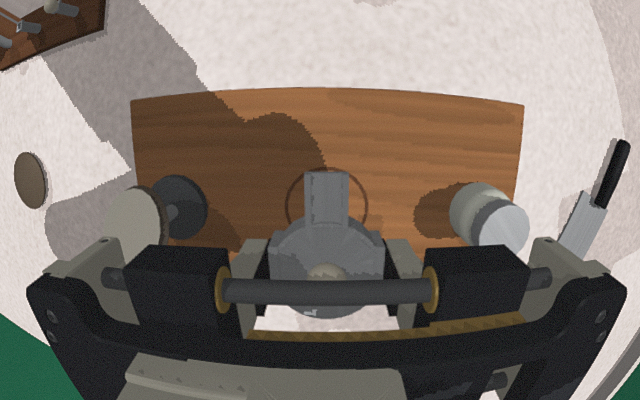

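View pics/s11.png

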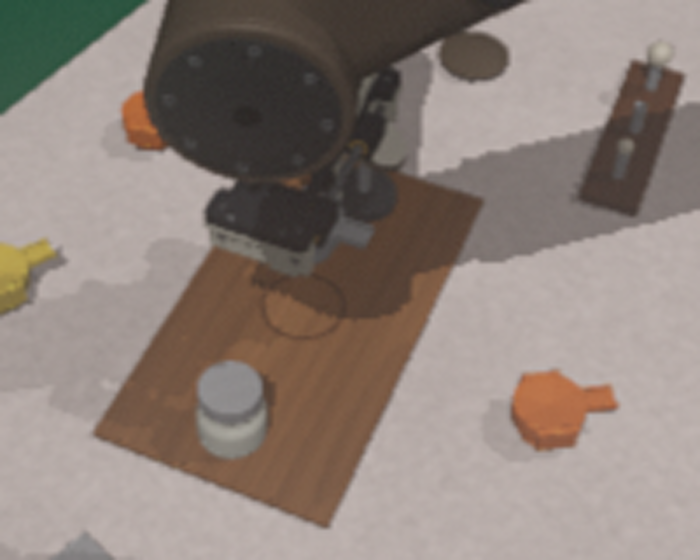

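The dish is lifted (about 1.9 N) and level, with the bead centred at (326,270). Next, a slow turn of about +91° towards the clamp.

Call:
{"op": "apply_moves", "data": {"slide": [[0,0,0],[0,0,0],[0,0,0],[0,0,0],[0,0,0],[0,0,0],[0,0,0],[0,0,0]], "turn": [[0,0,-0.005],[0,0,-0.01],[0,0,-0.015],[0,0,-0.02],[0,0,-0.025],[0,0,-0.03],[0,0,-0.03],[0,0,-0.03]], "jaw": [0.5,0.5,0.5,0.5,0.5,0.5,0.5,0.5]}}

```text
time_s: 19.55
tcp_pos: [0.57, 0.1033, 0.1114]
eef_rot: [-180.0, -0.0, -152.7]
contact_force: [-1.0, 0.4, -1.9]
gripper_width: 0.0575
```

Call:
{"op": "apply_moves", "data": {"slide": [[0,0,0],[0,0,0],[0,0,0],[0,0,0],[0,0,0],[0,0,0],[0,0,0],[0,0,0]], "turn": [[0,0,-0.03],[0,0,-0.03],[0,0,-0.03],[0,0,-0.03],[0,0,-0.03],[0,0,-0.03],[0,0,-0.03],[0,0,-0.03]], "jaw": [0.5,0.5,0.5,0.5,0.5,0.5,0.5,0.5]}}

```text
time_s: 20.35
tcp_pos: [0.57, 0.1033, 0.1114]
eef_rot: [180.0, -0.0, -132.1]
contact_force: [0.5, 0.3, -1.4]
gripper_width: 0.0583
```

Call:
{"op": "apply_moves", "data": {"slide": [[0,0,0],[0,0,0],[0,0,0],[0,0,0],[0,0,0],[0,0,0],[0,0,0],[0,0,0]], "turn": [[0,0,-0.03],[0,0,-0.03],[0,0,-0.03],[0,0,-0.03],[0,0,-0.03],[0,0,-0.03],[0,0,-0.03],[0,0,-0.03]], "jaw": [0.5,0.5,0.5,0.5,0.5,0.5,0.5,0.5]}}

```text
time_s: 21.15
tcp_pos: [0.57, 0.1033, 0.1114]
eef_rot: [180.0, -0.0, -111.5]
contact_force: [0.5, 0.5, -0.2]
gripper_width: 0.0576
```

Call:
{"op": "apply_moves", "data": {"slide": [[0,0,0],[0,0,0],[0,0,0],[0,0,0],[0,0,0],[0,0,0],[0,0,0],[0,0,0]], "turn": [[0,0,-0.03],[0,0,-0.03],[0,0,-0.03],[0,0,-0.03],[0,0,-0.03],[0,0,-0.03],[0,0,-0.03],[0,0,-0.03]], "jaw": [0.5,0.5,0.5,0.5,0.5,0.5,0.5,0.5]}}

```text
time_s: 21.95
tcp_pos: [0.57, 0.1033, 0.1114]
eef_rot: [180.0, -0.0, -90.8]
contact_force: [0.6, 0.9, -1.9]
gripper_width: 0.0576
```

Call:
{"op": "apply_moves", "data": {"slide": [[0,0,0],[0,0,0],[0,0,0],[0,0,0],[0,0,0],[0,0,0],[0,0,0],[0,0,0]], "turn": [[0,0,-0.03],[0,0,-0.03],[0,0,-0.03],[0,0,-0.025],[0,0,-0.02],[0,0,-0.015],[0,0,-0.01],[0,0,-0.005]], "jaw": [0.5,0.5,0.5,0.5,0.5,0.5,0.5,0.5]}}

```text
time_s: 22.75
tcp_pos: [0.5701, 0.1034, 0.1115]
eef_rot: [180.0, -0.0, -76.8]
contact_force: [-0.7, -0.1, -2.0]
gripper_width: 0.0576
```

Call:
{"op": "apply_moves", "data": {"slide": [[0,0,0],[0,0,0],[0,0,0],[0,0,0],[0,0,0],[0,0,0],[0,0,0],[0,0,0]], "turn": [[0,0,0],[0,0,0],[0,0,0],[0,0,0],[0,0,0],[0,0,0],[0,0,0],[0,0,0]], "jaw": [0.5,0.5,0.5,0.5,0.5,0.5,0.5,0.5]}}

```text
time_s: 23.55
tcp_pos: [0.5701, 0.1033, 0.1116]
eef_rot: [180.0, -0.0, -76.8]
contact_force: [-0.8, -0.2, -0.4]
gripper_width: 0.058
```

```bash
python3 - <<'E'
from h import *
from plant import r
c=r.capture("wrist");cv2.imwrite("pics/wrist12.png",c["pixels"])
s=r.get_state();print(s['time_s'],s['tcp_pos'],s['eef_rot'],s['gripper_width'],s['contact_force'],s['qd'])
T=Ro.from_euler('z',s['eef_rot'][2],degrees=True)
print("clamp in dish frame",T.inv().apply(np.array([.603,-.0265,0])-s['tcp_pos']))
print(wproj(c,[[.603,-.0265,.058],s['tcp_pos']+[0,0,.022]]))
c=r.capture("scene");cv2.imwrite("pics/s12.png",cv2.resize(c["pixels"][120:270,240:430],None,fx=4,fy=3.8,interpolation=cv2.INTER_CUBIC))
c=r.capture("side");cv2.imwrite("pics/si12.png",cv2.resize(c["pixels"][140:300,230:430],None,fx=3.5,fy=3.5,interpolation=cv2.INTER_CUBIC))
E
```

```text
23.6 [0.57006448 0.10336295 0.11155565] [ 1.79999045e+02  3.20233241e-04 -7.68366285e+01] 0.05789255755025427 [ 0.15004005 -0.35701299 -1.91715394] [-0.11899325 -0.04537907 -0.03222257 -0.03734697  0.02163986  0.01810229]
clamp in dish frame [ 0.13395112  0.00249665 -0.11155565]
[[322.24256424  26.31061232]
 [326.42397263 290.97207598]]
```

View pics/wrist12.png

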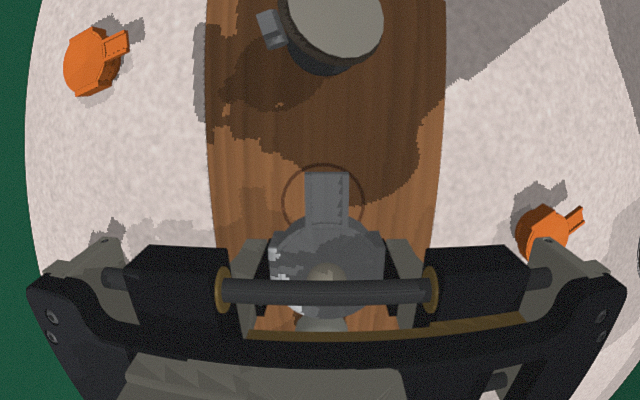

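View pics/s12.png

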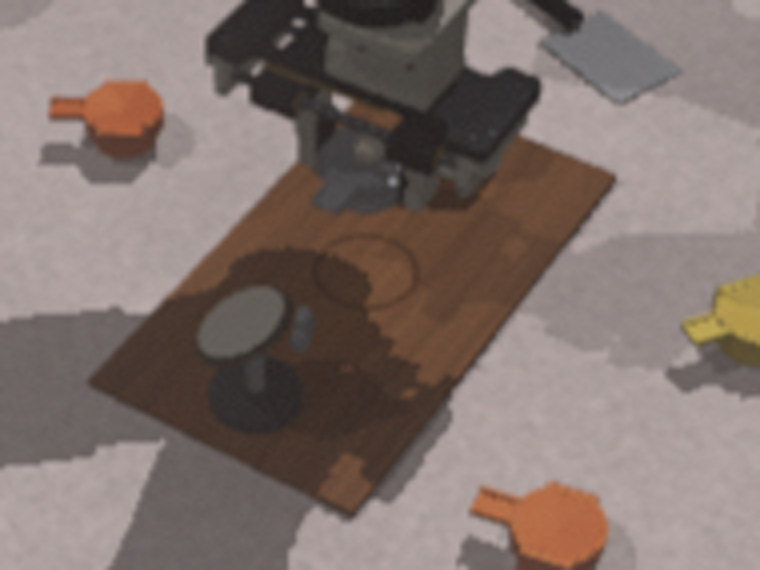

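View pics/si12.png

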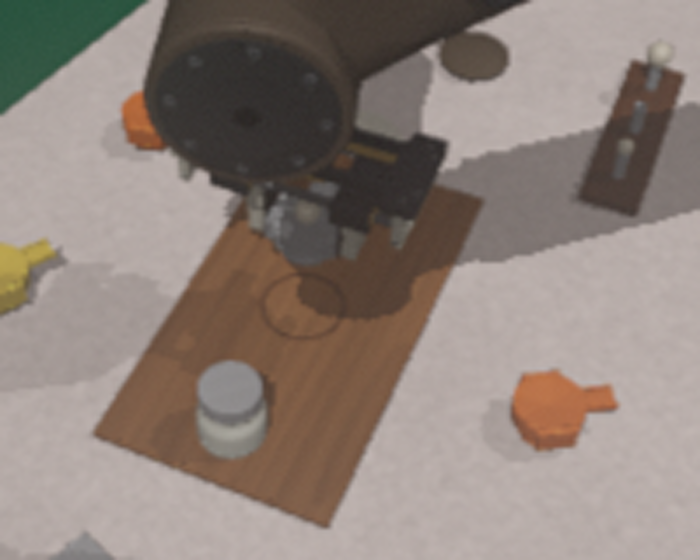

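The lip points at the clamp, the bead is still in the dish centre at (326,273), and the arm is still. I'm handing it in.

```bash
python3 - <<'E'
from plant import r
print(r.close_job())
E
```

```text
the job is handed in; nothing more can be done
None
```

I took the middle-sized bead off the middle post and released it in the centre of the dish. I then gripped the dish by its flats with 20 N, lifted it 80 mm and turned it about 90° so its lip points at the clamp. The job was handed in at about 24 s, still holding the dish; no verdict was reported.

**Last checks, all passed:**
- **Dish position:** tool at (0.570, 0.103, 0.112), upright to within about 0.001°. It is about 2 mm from the ring centre I measured. I judged the dish itself level by eye in the pictures.
- **Grip:** opening 57.9 mm, with about 1.9 N of dish weight hanging from it.
- **Lip direction:** the clamp post is 134 mm ahead of the dish and 2.5 mm off the lip's line, using my camera estimate of the post.
- **Bead:** it appears centred in the last wrist picture, though the gripper's crossbar partly hides it.
- **Other things:** the other beads, the jar and the loose shell look unmoved in the side pictures. The spatula is only partly in view there.

Nothing failed. The scene and side cameras disagreed by up to about 5 mm on positions, so I relied on the wrist camera for the grasps.

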